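# Present the bearing ball to the microscope

## Robot

A 6-joint arm with a two-finger parallel gripper is mounted at the origin on the work surface. World frame = base frame: x ahead of the robot, y to its left, z up, the work surface at z = 0. Lengths are in m, angles in degrees, forces in N, time in s.
With the tool pointing down it reaches from about 0.325 to 0.85 m from the base axis. Payload 15.5 kg.
Tool frame: the origin (TCP) lies at the very end of the fingers, on their centre line; the grasp point (between the pads) lies arm.grip_depth behind it (arm.grip_depth is the distance from the TCP to the grasp point, in m); z points along the fingers, y is the direction in which the jaws open and shut (so a half turn about z gives the same grasp; the last joint's range is limited). The gripper opens to 91 mm and grips with 3 to 60 N. Pads are 32 mm wide; open, the fingers measure 118 mm over their backs; the gripper's body (76 mm by 178 mm) begins 60 mm behind the grasp point.
Start: joints at [-69.471, 28.281, 77.091, -0, 74.628, -5.472], TCP at [0.274, -0.562, 0.214] pointing down, gripper open.
Joint ranges: [-166.48, 166.48], [-47.26, 123.95], [12.59, 153.08], [-70.14, 250.14], [6.76, 159.57], [-176.63, 176.63]. Speed limits (degrees/s): [108.29, 108.29, 147.25, 172.46, 172.46, 172.46].

## Interface

Orientations are given as a 3x3 rotation matrix whose columns are the frame's x, y, z axes.
In Python, from rig import arm gives the robot as it stands. Calls block until the motion is done:
- arm.move_to(position, orientation): joint-space move of the TCP to a pose.
- arm.move_l(position, orientation=None, feed=0.15): straight line of the TCP; orientation=None keeps the orientation; feed is the mean speed in m/s.
- arm.move_joints(angles): joint-space move.
- arm.grip(opening): finger opening in m; the grip force is fixed at half the most; returns when the fingers have stopped.
- arm.sleep(seconds).
- arm.solve_ik(position, orientation): joint angles nearest the present ones, or None.
- arm.snapshot(name): name is "scene" or "side" or "wrist"; returns the picture (480x640x3 uint8, red, green, blue); there is no depth.
- arm.get_calibration(name): a dict with "intrinsics" (3x3 intrinsics, pixels), "cam_to_world" (4x4, takes a point from camera to world coordinates). Camera axes: x right, y down, z forward; pixel columns grow to the right and rows downward; lengths in m; the calibration is good to about 2 mm. A picture is of the moment at which its call begins: read the wrist's pose just before it. get_calibration takes no time and is no camera call; for the wrist camera it gives the pose at the moment of the call.
A pose or a line that the arm cannot do raises arm.Unreachable and nothing moves.
- arm.sign_off(): hands the job in, once; it reports no verdict.
Readings, each from a call of its own:
- arm.current_t(): time.
- arm.current_joint_positions(): joint angles.
- arm.current_dq(): joint speeds.
- arm.current_tau(): joint torques, N m.
- arm.current_ee_pos(): TCP position.
- arm.current_tool_rot(): TCP orientation.
- arm.current_force(): force on the tool from outside, world axes, zero at the start.
- arm.current_torque(): the same for the moment, N m.
- arm.current_width(): finger opening in m.
Only numpy, scipy, OpenCV 4.12 (cv2) and the standard library are available. Lean on these libraries where they do the work, as an engineer would, in place of code of your own. Each camera call takes 0.05 s, during which the arm holds its last target. There are 200 camera calls.

## Task

A sample tray on the bench carries a loose bearing ball in a shallow pocket under a dust cover. Lift the dust cover off and set it down upright on the bench clear of the tray, then pick up the tray by its upright grip, keeping it level so the ball stays in its pocket, and carry it to the microscope. Finish while still holding the tray level and still, pocket straight above the centre of the round glass of the microscope stage with the pocket floor 60 mm above the glass and touching nothing but the gripper; leave the jar, the dish and the specimen mount where they are.

Things in the scene. Friction and masses are not known exactly. Their poses are not given: they have to be found in the camera images.
- tray: loose aluminium sample tray, 0.25 to 0.4 kg, lying on the bench. Origin on its underside, under the middle of the grip; x along the tray towards the pocket, z up. Plate 210 mm (x from -100 to +110) by 80 mm (y) by 6 mm. Its grip is an upright steel fin, 40 mm long in x, 12 mm thick in y, from the plate's top (z = 6 mm) to z = 52 mm: pinch it across y from above
- tray_pocket (a point): centre of the pocket's floor, on the plate's top face, at x = 75, y = 0, z = 6 mm of the tray, same axes as the tray. The pocket is the inside of a low round rim, 26 mm inner and 38 mm outer diameter, 2.5 mm high; the ball rolls freely in it by up to 6 mm from the centre and rolls out if the tray tips more than about 35 degrees or is jerked
- ball_center (a point): centre of the loose polished steel bearing ball, 24 mm diameter, 56 g; it starts in the pocket under the cover
- cover: loose white plastic dust cover, 60 g, an upturned cup 56 mm outer and 50 mm inner diameter, 42 mm high, open below, with a knob on top; it starts over the pocket, standing on the tray's plate. Origin at the centre of its open lower rim, z up
- cover_knob (a point): top of the cover's knob, 72 mm above the cover's rim; the knob is an upright round peg 18 mm in diameter and 30 mm long, standing on the cup's flat top
- stage_center (a point): centre of the round glass (80 mm diameter) in the top face of the microscope's fixed square black stage plate (170 by 170 mm); the top is 100 mm above the bench. z up, y towards the microscope's column, whose foot runs along the bench to 350 mm from here; its head leans over from the column at about 49 degrees from vertical, its lens ending 125 mm above and 145 mm to the y side of the stage centre, everything below it and on the other sides free
- jar: bystander: amber specimen jar with black cap, 56 mm diameter, 70 mm high, origin at the centre of its underside
- dish: bystander: flat glass dish, 90 mm diameter, 16 mm high, origin at the centre of its underside
- mount: bystander: black round specimen mount, 32 mm diameter, 20 mm high, origin at the centre of its underside

How it is judged (in metres and radians):
On the way, in this order (a step that is already met when the one before it is completed fails the run):
1. the dust cover stands upright on the bench, released, clear of the tray (height (world z) of cover below 0.004 m and angle between cover's own z axis and vertical below 0.1 rad and contact force between the fingers and cover below 0.1 N and horizontal distance between cover and tray_pocket above 0.065 m and linear speed of cover below 0.03 m/s and height (world z) of tray below 0.01 m), for 0.2 s.
2. the tray is lifted off the bench in the gripper, ball in its pocket (horizontal distance between ball_center and tray_pocket below 0.012 m and z of ball_center in the frame of tray_pocket between 0.005 and 0.018 m and height (world z) of tray above 0.03 m and contact force between the fingers and tray above 1 N), for 0.2 s.
At the end, for the whole second after the job is handed in: The gripper holds the tray, nothing else touching it: pocket centre within 20 mm horizontally of the centre of the stage glass, pocket floor 45 to 75 mm above the glass, tray within 5 degrees of level and still, ball in its pocket. The dust cover stands upright on the bench, released (height (world z) of cover below 0.004 m and angle between cover's own z axis and vertical below 0.1 rad and contact force between each of the fingers, tray and cover below 0.1 N and horizontal distance between ball_center and tray_pocket below 0.012 m and z of ball_center in the frame of tray_pocket between 0.005 and 0.018 m and contact force between the fingers and tray above 1 N and contact force between tray and microscope below 0.1 N and contact force between the fingers and ball below 0.1 N and horizontal distance between tray_pocket and stage_center below 0.02 m and z of tray_pocket in the frame of stage_center between 0.045 and 0.075 m and angle between tray's own z axis and vertical below 0.09 rad and linear speed of tray below 0.02 m/s and angular speed of tray below 0.1 rad/s); the arm keeps its last pose, push and grip.
It fails at once if the tray is tipped past 25 degrees (angle between tray's own z axis and vertical above 0.44 rad).
It fails at once if the ball leaves the pocket (horizontal distance between ball_center and tray_pocket above 0.02 m).
It fails at once if the dust cover is dropped instead of set down (height (world z) of cover above 0.03 m and contact force between the fingers and cover below 0.01 N and linear speed of cover above 0.4 m/s).
It fails at once if a bystander is moved (distance of any of jar, dish, mount from where it was at the start of the episode above 0.02 m).
It also fails if it takes over 61 s, if anything falls off the work surface, if the arm or the gripper's body presses on something with over 40 N, if the wrist force passes 120 N, or if a joint passes its speed limit or range.

## Working session

There is one attempt and no reset: what is moved stays moved. The work goes in short steps, each a Python script; the robot and the scene stay as the last script left them, time stands still between calls to the robot, and variables do not carry over. Pictures are saved under pics/ and viewed, about 8 in all and at most 12, crops included, and the job is handed in when it is done.

```bash
mkdir -p pics; ls; python3 - <<'E'
from rig import arm
import cv2
for n in("scene","side"):
    cv2.imwrite(f"pics/{n}0.png",arm.snapshot(n)[:,:,::-1]); c=arm.get_calibration(n); print(n,c["intrinsics"].round(1).tolist(),c["cam_to_world"].round(3).tolist())
print(arm.grip_depth,arm.current_t(),arm.current_width(),arm.current_tool_rot().round(3).tolist())
E
```

```text
pics
scene [[547.3, 0.0, 310.0], [0.0, 547.3, 247.2], [0.0, 0.0, 1.0]] [[-0.682, 0.515, -0.519, 1.257], [0.731, 0.459, -0.505, 0.51], [-0.022, -0.724, -0.69, 0.915], [0.0, 0.0, 0.0, 1.0]]
side [[523.7, 0.0, 313.8], [0.0, 523.7, 240.9], [0.0, 0.0, 1.0]] [[0.964, -0.208, 0.164, 0.462], [-0.264, -0.746, 0.611, -0.702], [-0.005, -0.633, -0.774, 0.872], [0.0, 0.0, 0.0, 1.0]]
0.0188 0.1 0.09118187095794947 [[0.899, 0.438, -0.0], [0.438, -0.899, 0.001], [0.0, -0.001, -1.0]]
```

View pics/scene0.png

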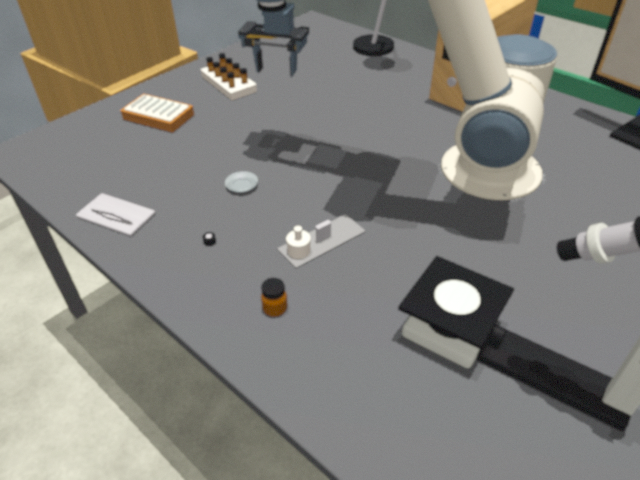

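View pics/side0.png

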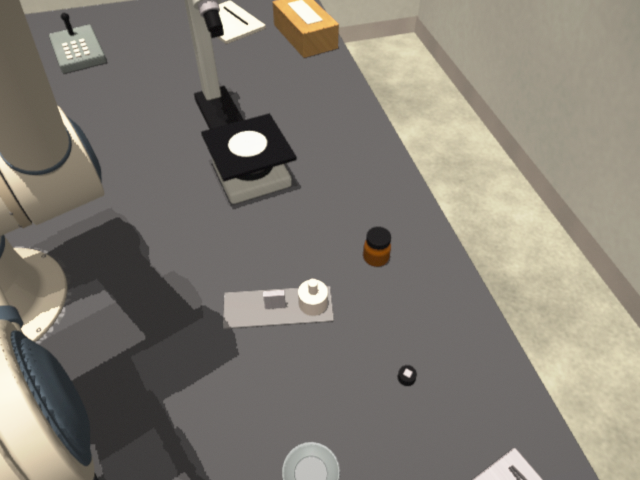

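The scene view shows the knob top at (298,229), the fin at (323,231) and the stage glass at (458,297). The side view shows the knob at (313,283), the fin at (274,293), the glass at (248,144), the jar cap at (378,237), the mount at (407,375) and the dish at (311,470).

```bash
cat > h.py <<'E'
import numpy as np, cv2
from rig import arm
def px(cal,u,v,z):
    T=cal["cam_to_world"]; d=T[:3,:3]@np.linalg.solve(cal["intrinsics"],[u,v,1.]); o=T[:3,3]
    return (o+d*(z-o[2])/d[2])[:2]
def down(yaw):  # tool z down, tool x at yaw (deg); jaws along perpendicular
    a=np.radians(yaw); c,s=np.cos(a),np.sin(a)
    return np.array([[c,s,0],[s,-c,0],[0,0,-1.]])
E
python3 - <<'E'
from h import *
P={"scene":dict(knob=(298,229,.078),fin=(323,227,.052),glass=(458,297,.1),s1=(437,260,.1),s2=(512,292,.1),s3=(467,346,.1),s4=(401,298,.1),jar=(273,287,.07),mount=(209,236,.02),dish=(241,182,.012),t1=(294,263,.006),t2=(365,234,.006),t3=(344,219,.006),t4=(279,245,.006)),
"side":dict(knob=(313,283,.078),fin=(274,292,.052),glass=(248,144,.1),s1=(203,135,.1),s2=(273,117,.1),s3=(295,155,.1),s4=(222,175,.1),jar=(378,237,.07),mount=(407,372,.02),dish=(311,468,.012),t1=(333,322,.006),t2=(225,327,.006),t3=(224,292,.006),t4=(331,288,.006),foot=(205,97,.02))}
for n in P:
    c=arm.get_calibration(n)
    for k,v in P[n].items(): print(n,k,px(c,*v).round(3))
E
```

```text
scene knob [ 0.602 -0.165]
scene fin [ 0.537 -0.146]
scene glass [0.555 0.225]
scene s1 [0.496 0.138]
scene s2 [0.473 0.297]
scene s3 [0.645 0.3  ]
scene s4 [0.631 0.144]
scene jar [ 0.761 -0.084]
scene mount [ 0.719 -0.356]
scene dish [ 0.515 -0.47 ]
scene t1 [ 0.638 -0.147]
scene t2 [ 0.449 -0.087]
scene t3 [ 0.441 -0.162]
scene t4 [ 0.618 -0.217]
side knob [ 0.602 -0.171]
side fin [ 0.531 -0.154]
side glass [0.557 0.218]
side s1 [0.464 0.276]
side s2 [0.632 0.297]
side s3 [0.65  0.153]
side s4 [0.485 0.134]
side jar [ 0.757 -0.094]
side mount [ 0.72  -0.358]
side dish [ 0.518 -0.465]
side t1 [ 0.628 -0.22 ]
side t2 [ 0.429 -0.176]
side t3 [ 0.439 -0.097]
side t4 [ 0.646 -0.144]
side foot [0.491 0.536]
```

```bash
python3 - <<'E'
from h import *
R=down(-13)
arm.move_to([0.57,-0.16,0.28],R)
c=arm.get_calibration("wrist"); print(c["intrinsics"].round(1).tolist(),c["cam_to_world"].round(4).tolist())
np.savez("w1.npz",**c)
cv2.imwrite("pics/w1.png",arm.snapshot("wrist")[:,:,::-1])
print(arm.current_t(),arm.current_ee_pos(),arm.current_joint_positions(), arm.solve_ik([0.556-.075*np.cos(np.radians(80)),.222-.075*np.sin(np.radians(80)),.18],down(80)))
E
```

```text
[[406.0, 0.0, 316.0], [0.0, 406.0, 238.5], [0.0, 0.0, 1.0]] [[-0.2244, -0.9415, -0.2512, 0.6412], [-0.9745, 0.2171, 0.0568, -0.1771], [0.0011, 0.2576, -0.9663, 0.4505], [0.0, 0.0, 0.0, 1.0]]
1.975 [ 0.5697756  -0.16078123  0.27984686] [-2.15313642e+01  2.24090732e+01  7.64708109e+01 -7.85585990e-03
  8.11331307e+01  8.15101180e+01] [ 9.18178576e+00  2.53684672e+01  8.84678547e+01 -2.54444375e-14
  6.61636781e+01  1.91817858e+01]
```

View pics/w1.png

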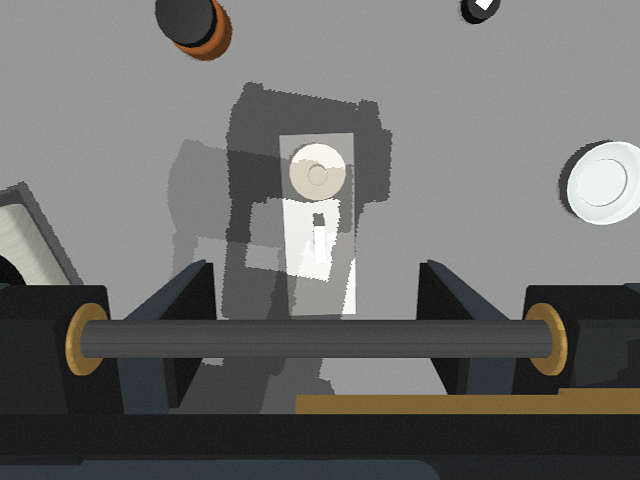

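Wrist picture: knob top at (317,174), fin from (319,213) to (320,262), plate corners (279,136), (353,133), (356,313) and (290,315).

```bash
python3 - <<'E'
from h import *
c=dict(np.load("w1.npz"))
kn=px(c,317.5,174,.078); a=px(c,319.5,213,.052); b=px(c,320,262,.052)
q=[px(c,u,v,.006) for u,v in((279,136),(353,133),(356,313),(290,315))]
print(kn,a,b,np.array(q).round(4).tolist())
yaw=lambda d:np.degrees(np.arctan2(d[1],d[0]))
print((a+b)/2,yaw(a-b),yaw(q[0]-q[3]),yaw(q[1]-q[2]),yaw(kn-(a+b)/2),np.linalg.norm(kn-(a+b)/2), np.linalg.norm(a-b),np.mean(q,0))
E
```

```text
[ 0.60327201 -0.17017161] [ 0.56246449 -0.16298783] [ 0.51217034 -0.15205108] [[0.6442, -0.138], [0.6296, -0.2151], [0.4254, -0.1768], [0.4405, -0.0995]]
[ 0.53731742 -0.15751946] -12.268295957144595 -10.685128125662139 -10.639369787800117 -10.85920126481077 0.06715717462930873 0.05146953673969039 [ 0.53489561 -0.15735333]
```

```bash
python3 - <<'E'
from h import *
R=down(-10.7)
k=[.6035,-.1703]
arm.move_l(k+[.15],R,.2); arm.grip(.05); arm.move_l(k+[.051],R,.08)
arm.grip(0.0); print("w",arm.current_width(),arm.current_force())
arm.move_l(k+[.13],R,.08); print("w",arm.current_width(),arm.current_force(),arm.current_t())
p=[.56,-.315]
arm.move_l(p+[.13],R,.12); 
arm.move_l(p+[.06],R,.1)
cv2.imwrite("pics/s1.png",arm.snapshot("scene")[130:330,150:420,::-1].repeat(2,0).repeat(2,1))
cv2.imwrite("pics/w2.png",arm.snapshot("wrist")[:,:,::-1])
print(arm.current_width(),arm.current_t())
E
```

```text
w 0.017320893676058744 [-0.55150817  0.24093133 -0.71202957]
w 0.016970656645728537 [ 0.04680677 -1.15641598 -0.9451814 ] 6.7
0.017274827663081246 9.0583
```

View pics/s1.png

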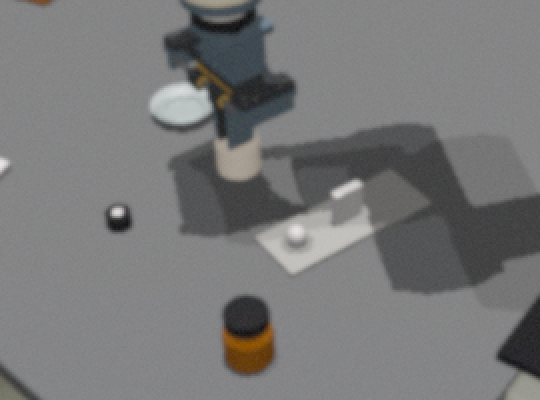

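The cover is held and upright, and the ball is in its pocket at about (297,235) of the crop. Next I lower the cover until it touches the bench and release it.

```bash
python3 - <<'E'
from h import *
R=down(-10.7); p=[.56,-.315]
arm.move_l(p+[.048],R,.05); f0=arm.current_force()[2]
for z in np.arange(.047,.0415,-.001):
    arm.move_l(p+[z],R,.02); f=arm.current_force()[2]; print(round(z,4),round(f-f0,2))
    if f-f0>1.5: break
arm.grip(.04); arm.sleep(.3)
arm.move_l(p+[.15],R,.12)
t=[.530,-.1565]
arm.move_l(t+[.22],R,.2); arm.grip(.06)
c=arm.get_calibration("wrist"); np.savez("w3.npz",**c)
cv2.imwrite("pics/w3.png",arm.snapshot("wrist")[:,:,::-1])
cv2.imwrite("pics/s2.png",arm.snapshot("side")[:,:,::-1]); print(arm.current_t())
E
```

```text
0.047 0.7
0.046 0.01
0.045 0.64
0.044 12.88
13.9667
```

View pics/w3.png

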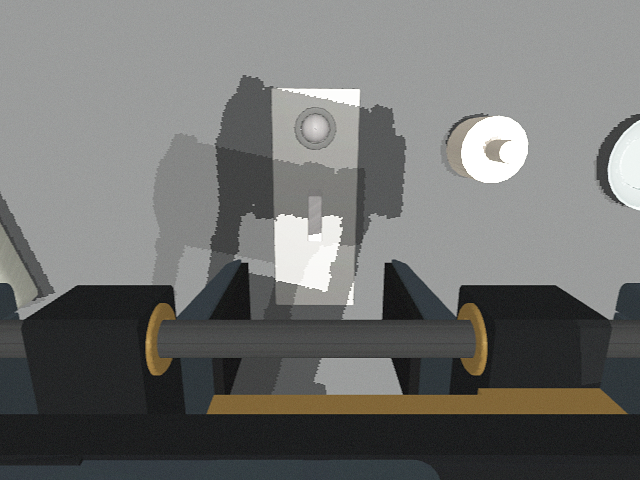

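View pics/s2.png

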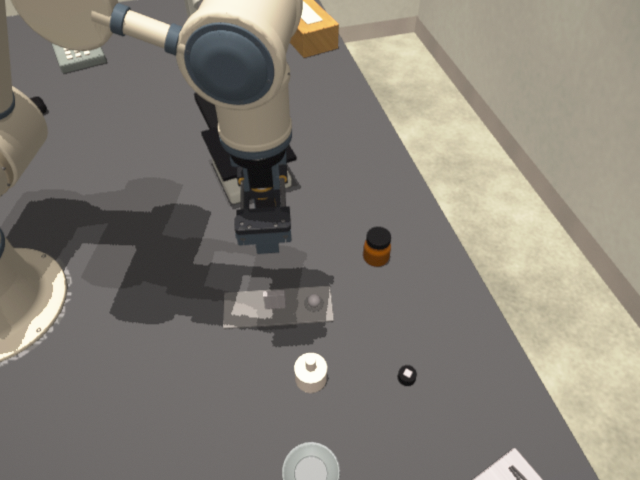

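The cover stands upright on the bench at (310,372) in the side view, and the ball is in its pocket at (315,128) in the wrist view. The fin is at (315,196–242), and the tray has not moved.

```bash
python3 - <<'E'
from h import *
c=dict(np.load("w3.npz")); pk=px(c,315,128,.0085); print("pocket",pk,"fin near end",px(c,315,242,.052))
q=[px(c,u,v,.006) for u,v in((272,89),(360,89),(354,305),(276,305))]
yaw=lambda d:np.degrees(np.arctan2(d[1],d[0]))
print("yaw",yaw(q[0]-q[3]),yaw(q[1]-q[2]),"ctr",np.mean(q,0))
yw=(yaw(q[0]-q[3])+yaw(q[1]-q[2]))/2
o=np.mean(q,0)-.005*np.array([np.cos(np.radians(yw)),np.sin(np.radians(yw))]); print("origin",o,"pocket est",o+.075*np.array([np.cos(np.radians(yw)),np.sin(np.radians(yw))]))
assert np.hypot(*(o-[.53,-.1565]))<.005 and abs(yw+10.7)<2.5
R=down(yw); o=list(o)
arm.move_l(o+[.09],R,.12); arm.move_l(o+[.013],R,.06)
arm.grip(0.0); print("w",arm.current_width(),arm.current_force())
arm.move_l(o+[.06],R,.04); arm.sleep(.4); print("w",arm.current_width(),arm.current_force(),arm.current_t())
cv2.imwrite("pics/s3.png",arm.snapshot("side")[:,:,::-1]);cv2.imwrite("pics/w4.png",arm.snapshot("wrist")[:,:,::-1])
E
```

```text
pocket [ 0.60404074 -0.17000655] fin near end [ 0.51028625 -0.15236666]
yaw -11.130877326651682 -10.747803885077218 ctr [ 0.53445343 -0.1573194 ]
origin [ 0.52954429 -0.15637055] pocket est [ 0.60318143 -0.17060327]
w 0.011861427384001299 [0.91185423 1.30018945 0.36412945]
w 0.011867321710654912 [ 0.60121783  0.2226943  -4.21050154] 19.15
```

View pics/w4.png

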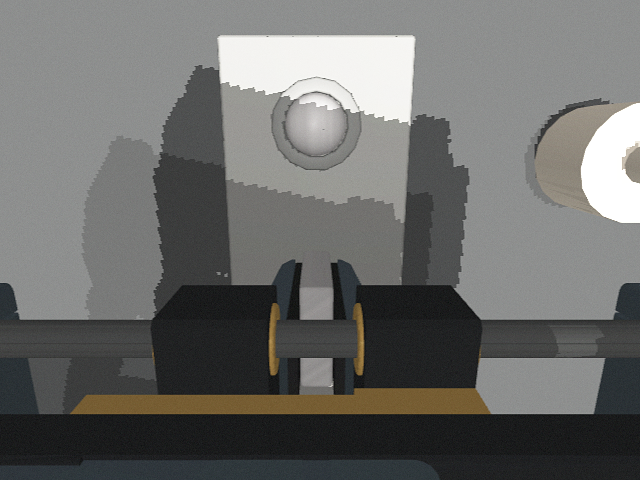

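The tray is held and looks level, with the ball centred in the pocket at (316,124). I carry it over.

```bash
python3 - <<'E'
from h import *
p=arm.current_ee_pos(); g=np.array([.557,.220]); a=np.radians(80)
arm.move_l([p[0],p[1],.205],None,.07)
t=g-.075*np.array([np.cos(a),np.sin(a)]); R=down(80)
w=t-np.array([0,.08])
arm.move_l([*w,.205],R,.06)
arm.move_l([*t,.205],R,.05); arm.move_l([*t,.167],R,.03); arm.sleep(.6)
c=arm.get_calibration("wrist"); np.savez("w5.npz",**c)
cv2.imwrite("pics/w5.png",arm.snapshot("wrist")[:,:,::-1])
A=arm.snapshot("scene")[150:400,340:640,::-1]; B=arm.snapshot("side")[0:250,100:400,::-1]
cv2.imwrite("pics/c5.png",cv2.resize(np.hstack([A,B]),(800,333),interpolation=cv2.INTER_CUBIC))
print(arm.current_ee_pos(),arm.current_width(),arm.current_force(),arm.current_t())
E
```

```text
[0.54398524 0.14613291 0.16701072] 0.011804255699867434 [-0.4099637   0.58690251 -4.38485703] 29.2583
```

View pics/w5.png

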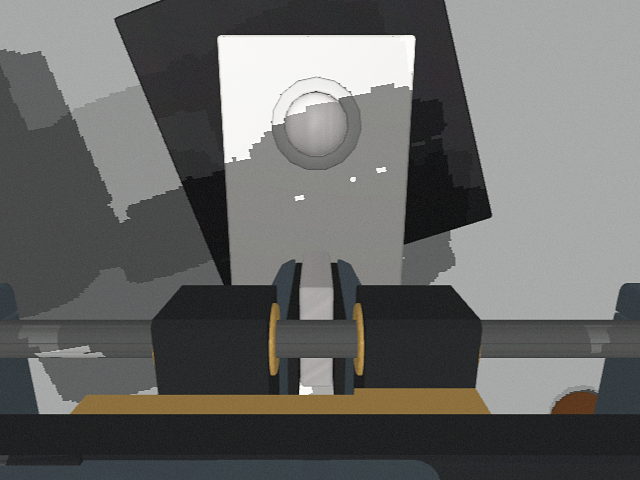

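View pics/c5.png

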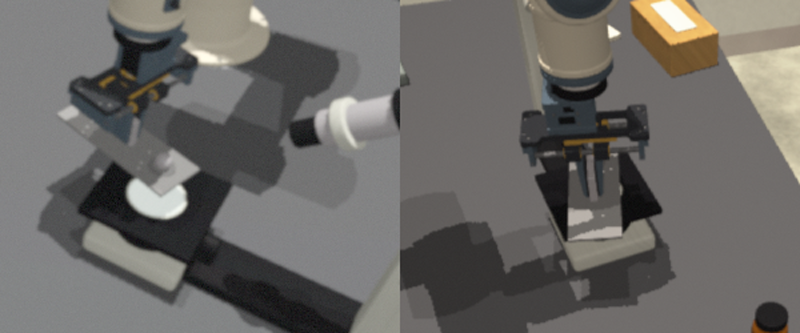

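```bash
python3 - <<'E'
from h import *
c=dict(np.load("w5.npz"))
a,b=px(c,115,18,.1),px(c,491,215,.1)
print("stage",a,b,(a+b)/2,np.linalg.norm(a-b),"pocket",px(c,316.5,124,.1625))
print(arm.current_t(),arm.current_dq().round(3))
E
```

```text
stage [0.46243069 0.29213497] [0.65171918 0.151036  ] [0.55707494 0.22158549] 0.23609120372899564 pocket [0.5579214  0.21971057]
29.2583 [ 0.    -0.008 -0.017 -0.004 -0.057  0.039]
```

The pocket is about 2 mm from the stage centre as measured in the same picture, so I hand the job in.

```bash
python3 -c "
from rig import arm
arm.sign_off()"
```

```text
the job is handed in; nothing more can be done
```

The job is handed in at about 29 s of the 61 s allowed; sign-off gives no verdict.

- **Cover:** I lifted it off by the knob and set it upright on the bench at about (0.56, -0.315). It pressed down with about 13 N when it touched. The side camera view afterwards showed it standing free of the tray.
- **Tray:** I picked it up by the fin and carried it to the microscope. The gripper is closed to 11.8 mm on the 12 mm fin and carries about 4.4 N. The tray looks the same in the wrist pictures at lift and at the end, so it has not slipped or tilted, and the ball is centred in its pocket.
- **Final position:** The last wrist picture puts the pocket at (0.558, 0.220) and the stage centre at (0.557, 0.222), about 2 mm apart. The pocket floor should be about 60 mm above the glass. That height comes from the tool height and where I gripped the fin, not from a picture. The arm was still, and I saw no contact with the microscope.
- **Checks:** None of them failed or disagreed. I did not measure the jar, dish and mount again after the carry. They looked unmoved in the side view just before I gripped the tray.

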